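# Pin the tube frame into its welding jig

### The arm

A 6-joint arm with a two-finger parallel gripper is mounted at the origin on the work surface. World frame = base frame: x ahead of the robot, y to its left, z up, the work surface at z = 0. Lengths are in m, angles in rad, forces in N, time in s.
With the tool pointing down it reaches from about 0.375 to 0.975 m from the base axis. Payload 3.8 kg.
Tool frame: the origin (TCP) lies between the finger pads; the fingertips stand 8 mm ahead of it and the grasp point (between the pads) lies 11 mm behind it; z points along the fingers, y is the direction in which the jaws open and shut (so a half turn about z gives the same grasp; the last joint's range is limited). The gripper opens to 85 mm and grips with 20 to 120 N. Pads are 22 mm wide; open, the fingers measure 114 mm over their backs; the gripper's body (76 mm by 85 mm) begins 54 mm behind the grasp point. The pads swing forward as they close: fully open they stand 13 mm farther back than shut.
Start: joints at [1.065, 0.264, 1.604, -0, 1.274, -0.037], TCP at [0.305, 0.602, 0.214] pointing down, gripper open.
Joint ranges: [-2.63, 2.63], [-0.94, 2.18], [0.31, 2.57], [-1.31, 4.45], [0, 2.66], [-2.55, 2.55]. Speed limits (rad/s): [2.57, 2.57, 3.14, 3.14, 3.14, 3.14].

### API

Orientations are given as a unit quaternion [w, x, y, z].
In Python, from cell import robot gives the robot as it stands.
- The arm moves only by the tool send_rows, never from a script. Its arguments are lists of equal length, an entry for each row: "slide": the shift along the tool's x, y, z in cm, a list of three; "spin": the turn about the tool's z in degrees. In form: {"slide": [[tx, ty, tz], ...], "spin": [spin, ...]}. A call has 1 to 20 rows; each row is the pose to reach, as a shift and turn from the pose commanded when the call began, along the tool's axes at that moment; what a row does not reach only later rows make up. A row lasts 1/12 s, in which the tool goes at most 41.7 mm and 7.16 degrees, less where a joint would pass 70% of its speed; a pose out of reach is approached as far as the arm can. A call with a gripper value outside its range is refused whole. "fingers" is the opening, from -1 (shut) to 1 (fully open), so that 0 is half open, set as the call begins (left out, the last holds). The fingers move at their own pace and stop on an object; the grip force is fixed at half the most. Time passes only in rows, so rows that repeat a pose let the fingers close. It gives the time, the measured TCP pose, the force and the opening at its end, in the units of the state.
- robot.read_state(): the state, without advancing time (a new reading comes with each control period).
- robot.get_image(name): name is "scene" or "top"; returns the picture (384x512x3 uint8, red, green, blue); there is no depth.
- robot.get_calibration(name): a dict with "camera_matrix" (3x3 intrinsics, pixels), "dist_coeffs" ([k1, k2, p1, p2, k3] as OpenCV has them; the pictures are not rectified), "xyz" and "attitude" of the camera in the world. Camera axes: x right, y down, z forward; pixel columns grow to the right and rows downward; lengths in m; the calibration is good to about 2 mm. A picture is of the moment at which its call begins. get_calibration takes no time and is no camera call.
- robot.close_job(): hands the job in, once; it reports no verdict.
Trained networks look in the newest picture that a camera, given by its name, has taken for a name from the list of things; names that differ only in an ending like _2 or _b are one class to them, and where a whole thing is asked for, a point or a joint stands for the part that bears it (a point fixed in the world has none). Each returns a list of dicts, best first, with "score" (0 to 1); they miss things now and then, are a little off and sometimes report something else, mostly with a low value. They report only what shows in the picture. A call takes as long as a camera call. They do not tell look-alikes from the thing itself.
- robot.boxes_of(camera, target): "xyz" ([x, y, z] in m, in world coordinates, good to about 4 mm: the middle of the surface that is visible of it).
The state is a dict: "t": time; "joint_pos": joint angles; "qd": joint speeds; "joint_efforts": joint torques, N m; "tcp_pos": TCP position; "ee_rot": TCP orientation; "ft_force": force on the tool from outside, world axes, zero at the start; "ft_torque": the same for the moment, N m; "gripper_width": finger opening in m.
Only numpy, scipy, OpenCV 4.12 (cv2) and the standard library are available. Lean on these libraries where they do the work, as an engineer would, in place of code of your own. Each camera call takes 0.05 s, during which the arm holds its last target.

### The job

The tube frame in the welding jig is bolted down at one end only. Take the long locating pin with the yellow grip out of the blue rack and lower it, without dropping it, into the open sleeve at the frame's other end until its collar rests on the sleeve's mouth; leave it standing there, released. Leave the red and the black pin in their places in the rack.

Things in the scene. Friction and masses are not known exactly. Their poses are not given: they have to be found in the camera images.
- yellow_grip (a point): Centre of the yellow grip (upright cylinder, 28 dia x 60 mm tall) of the pin to use; z up. Below it a collar, 58 dia x 6 mm, underside 36 mm below this point, then a steel shaft, 16 dia x 75 mm, tapered tip. About 0.25 kg. It hangs loose and upright in one of three holes, 80 mm apart in a row, of the fixed blue rack (85 x 260 mm), collar on the rack's top, 90 mm above the table.
- sleeve_mouth (a point): Centre of the rim of the fixed open aluminium sleeve; z up; 95 mm above the table. Mouth 42 mm inside, 52 mm outside, a funnel 19 mm deep to a straight 30 mm bore, free to 85 mm below the rim. A like sleeve 260 mm away at the frame's other end is shut by a hexagon bolt, its head 18 mm above rim height; the rest of the jig is lower than the rim.
- red_grip (a point): Another pin, not to be used: centre of its red cylindrical grip (28 mm diameter, 45 mm tall); it stands in the rack, its grip's top 51 mm above the rack's top.
- black_grip (a point): Another pin, not to be used: centre of its black tapered grip (20 mm diameter at the foot, 32 mm at the top, 50 mm tall); it stands in the rack, its grip's top 56 mm above the rack's top.
There are look-alikes about, which are no part of the job. Leave any green or orange look-alike of the part that bears yellow_grip alone.

How it is judged:
At the end, for the whole second after the job is handed in: The yellow pin stands released and at rest in the open sleeve: grip centre within 14 mm of the sleeve's axis and 28 to 42 mm above its mouth (36 mm when the collar rests on the mouth), upright within 10 degrees; the red and the black pin within 30 mm of where they were (horizontal distance between yellow_grip and sleeve_mouth below 0.014 m and z of yellow_grip in the frame of sleeve_mouth between 0.028 and 0.042 m and angle between yellow_grip's own z axis and vertical below 0.175 rad and linear speed of yellow_pin below 0.02 m/s and distance of each of red_grip, black_grip from where it was at the start of the episode below 0.03 m); the robot touches nothing.
It fails at once if the yellow pin is dropped into the sleeve (faster than 0.75 m/s within 30 mm of its axis, with the tip below the mouth) (horizontal distance between yellow_grip and sleeve_mouth below 0.03 m and z of yellow_grip in the frame of sleeve_mouth below 0.11 m and linear speed of yellow_pin above 0.75 m/s).
It also fails if it takes over 42 s, if anything falls off the work surface, if the arm or the gripper's body presses on something with over 40 N, if the wrist force passes 120 N, or if a joint passes its speed limit or range.

## Working session

There is one attempt and no reset: what is moved stays moved. The work goes in short steps, Python scripts to look and compute and a tool call to move; the robot and the scene stay as the last step left them, time stands still between calls to the robot, and variables do not carry over. Pictures are saved under pics/ and viewed, and the job is handed in when it is done.

Besides the shell and the picture viewer there is one more tool, called as name([rows], argument=value, ...), one row to a line, values as JSON. send_rows: Moves the arm, as the interface text tells. Its arguments: {"type":"object","properties":{"slide":{"type":"array"},"spin":{"type":"array"},"fingers":{"type":"number"}},"required":["slide","spin"]}

```bash
mkdir -p pics; python3 - <<'E'
from cell import robot
import cv2
for n in ("scene","top"):
    im=robot.get_image(n); cv2.imwrite(f"pics/{n}0.png",im[:,:,::-1])
    c=robot.get_calibration(n); print(n,c)
    for t in ("yellow_grip","sleeve_mouth","red_grip","black_grip"):
        for d in robot.boxes_of(n,t)[:4]: print(n,t,d)
print(robot.read_state())
E
```

```text
scene {'camera_matrix': array([[391.38149404,   0.        , 253.12880451],
       [  0.        , 391.38149404, 189.36024405],
       [  0.        ,   0.        ,   1.        ]]), 'dist_coeffs': array([-0.05695153,  0.        ,  0.        ,  0.        ,  0.        ]), 'xyz': array([1.07237249, 0.27202772, 1.03700375]), 'attitude': array([-0.14974711,  0.47864163,  0.82936815, -0.24622443])}
scene yellow_grip {'xyz': [0.6589, -0.2436, 0.0793], 'score': 0.93}
scene yellow_grip {'xyz': [0.6706, -0.3565, 0.0818], 'score': 0.77}
scene yellow_grip {'xyz': [0.4043, -0.3526, 0.079], 'score': 0.76}
scene yellow_grip {'xyz': [0.5441, -0.2791, 0.1018], 'score': 0.73}
scene sleeve_mouth {'xyz': [0.5482, 0.3187, 0.0722], 'score': 0.87}
scene red_grip {'xyz': [0.5326, -0.2011, 0.0948], 'score': 0.64}
scene black_grip {'xyz': [0.5198, -0.1261, 0.0942], 'score': 0.6}
top {'camera_matrix': array([[395.04642144,   0.        , 259.65400364],
       [  0.        , 395.04642144, 191.08776196],
       [  0.        ,   0.        ,   1.        ]]), 'dist_coeffs': array([-0.02321331,  0.        ,  0.        ,
[... 484 characters left out ...]
t': 0.5, 'joint_pos': array([ 1.06510642e+00,  2.63903936e-01,  1.60404325e+00,  9.07181778e-06,
        1.27371604e+00, -3.68864419e-02]), 'qd': array([-5.20624144e-04, -5.20096674e-04, -4.01253486e-04, -7.82751581e-06,
        3.35125226e-04, -4.40396660e-04]), 'joint_efforts': array([-5.88650855e-04, -5.14411855e+01, -3.67235684e+01,  7.48775506e-05,
        2.68143129e-03,  2.69319645e-05]), 'tcp_pos': array([0.30495203, 0.60214875, 0.21405367]), 'ee_rot': array([-1.36341930e-05,  2.32262410e-01,  9.72653161e-01, -3.28331003e-05]), 'ft_force': array([ 0.82563115, -0.14129069,  0.16331078]), 'ft_torque': array([-0.02239536,  0.06176323,  0.04293039]), 'gripper_width': 0.08538063220468357}
```

View pics/scene0.png

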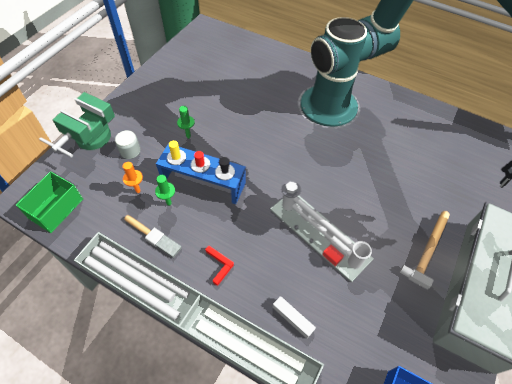

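View pics/top0.png

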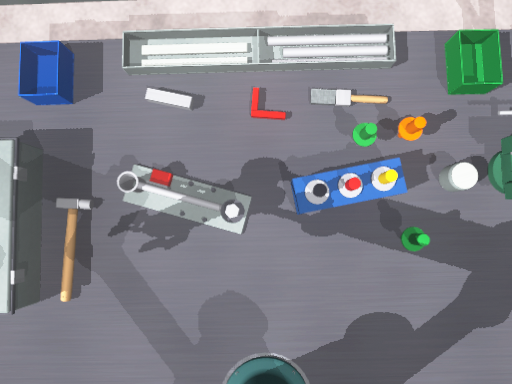

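The yellow pin is at about scene (174,155) and top (388,177), in the rack's end hole. The open sleeve is at about scene (361,251) and top (128,182). The other look-alikes are green and orange. Next I'll zoom in and measure.

```bash
cat > h.py <<'E'
import numpy as np, cv2
from scipy.spatial.transform import Rotation as R
from cell import robot
def cam(n):
    c=robot.get_calibration(n); q=c["attitude"]
    return c["camera_matrix"],c["dist_coeffs"],np.array(c["xyz"]),R.from_quat([q[1],q[2],q[3],q[0]]).as_matrix()
def ray(n,uv):
    K,D,p,M=cam(n)
    x=cv2.undistortPoints(np.array([[uv]],float),K,D)[0,0]
    return p,M@np.array([x[0],x[1],1.])
def atz(n,uv,z):
    p,d=ray(n,uv); return p+d*(z-p[2])/d[2]
def proj(n,X):
    K,D,p,M=cam(n); X=np.atleast_2d(X)
    return cv2.projectPoints((X-p)@M,np.zeros(3),np.zeros(3),K,D)[0][:,0]
E
python3 - <<'E'
import cv2
from h import *
for n,c in (("scene",[(174,155),(361,251)]),("top",[(388,177),(128,182)])):
    im=cv2.imread(f"pics/{n}0.png")
    hsv=cv2.cvtColor(im,cv2.COLOR_BGR2HSV)
    m=cv2.inRange(hsv,(23,120,100),(34,255,255))
    k,l,s,ce=cv2.connectedComponentsWithStats(m)
    for i in range(1,k):
        if s[i][4]>20: print(n,s[i],ce[i],atz(n,ce[i],.126))
    out=[cv2.resize(im[y-25:y+25,x-25:x+25],(400,400),interpolation=cv2.INTER_CUBIC) for x,y in c]
    cv2.imwrite(f"pics/z_{n}.png",cv2.hconcat(out))
    for X in ([.535,-.279,.126],[.535,-.279,.156],[.548,.319,.095]): print(n,proj(n,X))
E
```

```text
scene [169 140  11  20 164] [174.22560976 149.34756098] [ 0.53800195 -0.29291336  0.126     ]
scene [136 171   6  11  35] [138.54285714 175.8       ] [ 0.66836346 -0.32352465  0.126     ]
scene [[178.59309656 150.49456746]]
scene [[177.11097663 143.99186082]]
scene [[362.7685591  250.68674645]]
top [378 170  20  14 196] [387.70408163 176.48469388] [ 0.54145077 -0.28859074  0.126     ]
top [[383.63553165 179.39391131]]
top [[387.69640143 177.83976324]]
top [[126.92084063 181.24002918]]
```

```bash
python3 -c "
import cv2
a=cv2.imread('pics/z_scene.png');b=cv2.imread('pics/z_top.png')
cv2.imwrite('pics/zz.png',cv2.resize(cv2.vconcat([a,b]),(600,600)))"
```

```text
(no output)
```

View pics/zz.png

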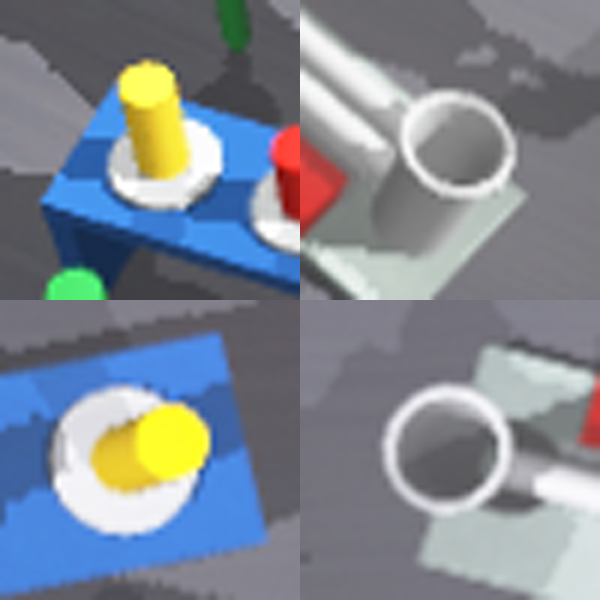

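```bash
python3 - <<'E'
from h import *
def tri(a,b):
    (p,d),(q,e)=ray("scene",a),ray("top",b)
    d/=np.linalg.norm(d);e/=np.linalg.norm(e)
    s=np.linalg.lstsq(np.c_[d,-e],q-p,rcond=None)[0]
    A,B=p+d*s[0],q+e*s[1]; return (A+B)/2,np.linalg.norm(A-B)
for nm,a,b,z in (("griptop",(173,143.7),(391.2,174.8),.156),("collar",(176,156.7),(383.5,178.2),.096),("sleeve",(361.8,249.5),(127.2,181.5),.095)):
    print(nm,tri(a,b),atz("scene",a,z),atz("top",b,z))
# rack direction: red, black
print(atz("top",(353,184),.141),atz("top",(319,190),.146))
# bolt
print("bolt",atz("top",(232,211),.113))
for v in [(292,178),(402,158),(407,190),(298,213)]: print(atz("top",v,.09))
s=robot.read_state();q=s["ee_rot"];print(R.from_quat([q[1],q[2],q[3],q[0]]).as_matrix().round(3))
E
```

```text
griptop (array([ 0.5416584 , -0.28716311,  0.15879261]), np.float64(0.0020888627085438893)) [ 0.54016024 -0.2900672   0.156     ] [ 0.54155661 -0.2870505   0.156     ]
collar (array([ 0.54130868, -0.2884579 ,  0.09666899]), np.float64(0.0015291453600500607)) [ 0.54108863 -0.28966461  0.096     ] [ 0.54106675 -0.28792227  0.096     ]
sleeve (array([0.54734172, 0.31622848, 0.09824423]), np.float64(0.001969443741159803)) [0.5460644  0.31550018 0.095     ] [0.54736265 0.31832535 0.095     ]
[ 0.52458741 -0.20548502  0.141     ] [ 0.51243212 -0.12837928  0.146     ]
bolt [0.47128759 0.06849866 0.113     ]
[ 0.5471669  -0.07318485  0.09      ]
[ 0.58906087 -0.33613353  0.09      ]
[ 0.51244126 -0.34393193  0.09      ]
[ 0.46398939 -0.08493483  0.09      ]
[[-0.892  0.452 -0.   ]
 [ 0.452  0.892 -0.   ]
 [ 0.    -0.    -1.   ]]
```

send_rows([
  [-3,-3.4,-1],
  [-6,-6.8,-2],
  [-9,-10.1,-2],
  [-12,-13.5,-2],
  [-15,-16.9,-2],
  [-18,-20.2,-2],
  [-21,-23.6,-2],
  [-24,-27,-2],
  [-27,-30.3,-2],
  [-30,-33.7,-2],
  [-32.7,-36.7,-2],
  [-35.4,-39.8,-2],
  [-38.1,-42.8,-2],
  [-40.8,-45.8,-2],
  [-43.5,-48.8,-2],
  [-46.2,-51.9,-2],
  [-48.9,-54.9,-2],
  [-51.6,-57.9,-2],
  [-54,-60.6,-2],
  [-56,-62.8,-2],
], spin=[2.7,5.4,8.1,10.8,13.5,16.2,18.9,21.6,24.3,27,29.7,32.4,35.1,37.8,40.5,43.2,45.9,48.6,51,53.3], fingers=1)

```text
t: 2.17
tcp_pos: [0.5183, -0.2037, 0.2344]
ee_rot: [0.0, 0.645, 0.764, 0.0]
ft_force: [1.1, 0.7, 0.4]
gripper_width: 0.0854
```

```bash
cat >> h.py <<'E'
def rel(X,yang=None):
    "shift cm in tool axes and spin deg to reach TCP position X with tool y at yang deg"
    s=robot.read_state();q=s["ee_rot"];M=R.from_quat([q[1],q[2],q[3],q[0]]).as_matrix()
    a=np.degrees(np.arctan2(M[1,1],M[0,1]))
    print("t",s["t"],"tcp",s["tcp_pos"].round(4),"yang",a.round(2),"tilt",M[2].round(4),"F",s["ft_force"].round(1),"w",round(s["gripper_width"],4),"q",s["joint_pos"].round(2))
    print("slide cm",(M.T@(np.array(X)-s["tcp_pos"])*100).round(2),"spin",None if yang is None else round(a-yang,2))
E
python3 -c "
from h import *
rel([.541,-.2885,.22],9.8)"
```

```text
t 2.1667 tcp [ 0.5183 -0.2037  0.2344] yang 9.69 tilt [-4.e-04  8.e-04 -1.e+00] F [1.1 0.7 0.4] w 0.0854 q [-0.42  0.03  1.84  0.    1.28 -0.59]
slide cm [-8.74  0.81  1.45] spin -0.11
```

send_rows([
  [-2,0.2,0],
  [-4,0.4,0],
  [-6,0.5,0],
  [-7.5,0.7,0],
  [-7.9,0.7,0],
  [-7.9,0.7,0],
  [-7.9,0.7,0],
  [-7.9,0.7,0],
], spin=[0,0,0,0,0,0,0,0])

```text
t: 2.83
tcp_pos: [0.5384, -0.2769, 0.2341]
ee_rot: [-0.0, 0.644, 0.765, 0.0]
ft_force: [0.1, 0.6, 0.3]
gripper_width: 0.0853
```

```bash
python3 - <<'E'
from h import *
rel([.541,-.2885,.119],9.8)
for n in ("scene","top"):
    im=robot.get_image(n); cv2.imwrite(f"pics/{n}1.png",im[:,:,::-1])
a=cv2.imread("pics/scene1.png")[90:240,100:300];b=cv2.imread("pics/top1.png")[100:250,290:490]
cv2.imwrite("pics/c1.png",cv2.vconcat([cv2.resize(a,(400,300)),cv2.resize(b,(400,300))]))
E
```

```text
t 2.8333 tcp [ 0.5384 -0.2769  0.2341] yang 9.89 tilt [ 6.e-04 -1.e-04 -1.e+00] F [0.1 0.6 0.3] w 0.0853 q [-0.52  0.12  1.73  0.    1.29 -0.69]
slide cm [-1.2   0.06 11.51] spin 0.09
```

View pics/c1.png

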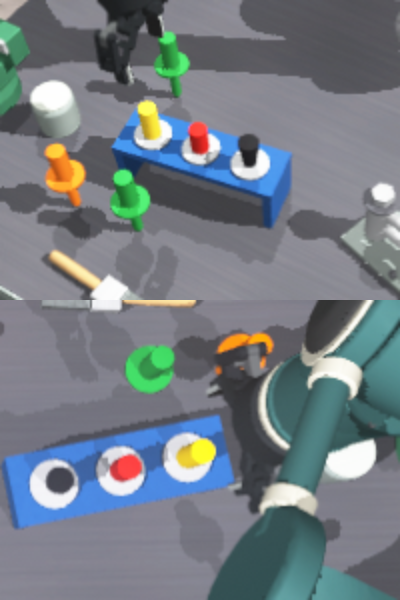

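```bash
python3 - <<'E'
from h import *
p=np.array([.5384,-.2769,.226])
y=np.array([.985,.17,0])
for n,o,f in (("scene",(100,90),2),("top",(290,100),2)):
    for X in (p,p+y*.043,p-y*.043): print(n,proj(n,X), (proj(n,X)-o)*f)
s=robot.read_state();print(s["tcp_pos"])
E
```

```text
scene [[173.28381696 128.75003478]] [[146.56763391  77.50006955]]
scene [[166.16849232 139.83998617]] [[132.33698464  99.67997234]]
scene [[180.11832097 118.12047802]] [[160.23664194  56.24095603]]
top [[397.22353098 172.12049739]] [[214.44706196 144.24099477]]
top [[392.5526281  151.55149849]] [[205.10525621 103.10299698]]
top [[401.91842525 192.87972133]] [[223.8368505  185.75944265]]
[ 0.53851417 -0.27686747  0.23426374]
```

```bash
python3 -c "
import cv2
for n,(x,y) in (('scene',(110,60)),('top',(360,120))):
    a=cv2.imread(f'pics/{n}1.png')[y:y+100,x:x+100];cv2.imwrite(f'pics/d_{n}.png',cv2.resize(a,(500,500),interpolation=cv2.INTER_CUBIC))"
```

```text
(no output)
```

View pics/d_scene.png

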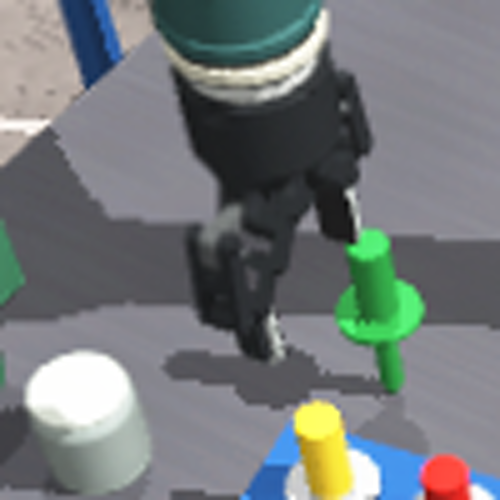

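View pics/d_top.png

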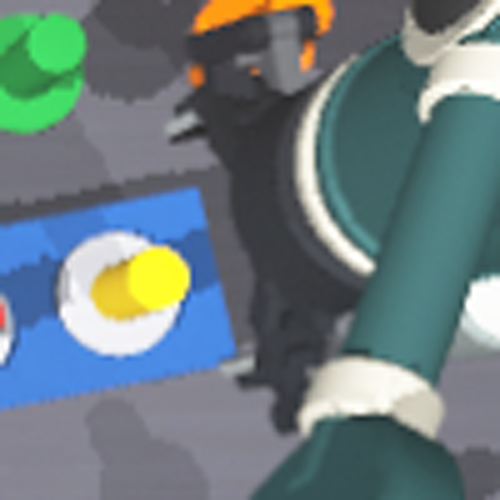

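```bash
cat >> h.py <<'E'
def tri(a,b):
    (p,d),(q,e)=ray("scene",a),ray("top",b)
    d/=np.linalg.norm(d);e/=np.linalg.norm(e)
    s=np.linalg.lstsq(np.c_[d,-e],q-p,rcond=None)[0]
    A,B=p+d*s[0],q+e*s[1]; return (A+B)/2,np.linalg.norm(A-B)
E
python3 - <<'E'
from h import *
print(tri((164,130),(396,145)),tri((180.5,107),(407.5,193.5)))
print(proj("scene",[.5412,-.2883,.156]))
E
```

```text
(array([ 0.58522068, -0.26209977,  0.27345998]), np.float64(0.001833430068264439)) (array([ 0.49137222, -0.27970429,  0.26793378]), np.float64(0.001040711134010901))
[[173.27691227 144.1700647 ]]
```

```bash
python3 - <<'E'
from h import *
for a,b in (((164.4,131.8),(393.5,146)),((180.4,108.3),(404.5,194))): print(tri(a,b))
c=np.array([.541,-.2885,.239-.115]);y=np.array([.985,.17,0])
E
```

```text
(array([ 0.58525496, -0.2606829 ,  0.26672906]), np.float64(0.004376903031792605))
(array([ 0.49178253, -0.27781766,  0.2632707 ]), np.float64(0.0035269936461796722))
```

send_rows([
  [-0.6,0,0],
  [-1.1,0.1,1],
  [-1.1,0.1,3],
  [-1.1,0.1,5],
  [-1.1,0.1,7],
  [-1.1,0.1,7],
  [-1.1,0.1,7],
  [-1.1,0.1,7],
  [-1.1,0.1,7],
], spin=[0,0,0,0,0,0,0,0,0])

```text
t: 3.68
tcp_pos: [0.5425, -0.2894, 0.1658]
ee_rot: [0.001, 0.644, 0.765, 0.0]
ft_force: [-0.7, -1.3, 1.1]
gripper_width: 0.0851
```

```bash
python3 - <<'E'
from h import *
rel([.541,-.2885,.119],9.8)
o=[]
for n,(x,y) in (('scene',(125,80)),('top',(340,120))):
    im=robot.get_image(n)[:,:,::-1]; cv2.imwrite(f"pics/{n}2.png",im)
    o.append(cv2.resize(im[y:y+100,x:x+80],(400,500),interpolation=cv2.INTER_CUBIC))
cv2.imwrite("pics/c2.png",cv2.hconcat(o))
E
```

```text
t 3.6833 tcp [ 0.5425 -0.2894  0.1658] yang 9.84 tilt [-0.0019  0.0021 -1.    ] F [-0.7 -1.3  1.1] w 0.0851 q [-0.53  0.18  1.79 -0.    1.16 -0.7 ]
slide cm [ 0.12 -0.15  4.68] spin 0.04
```

View pics/c2.png

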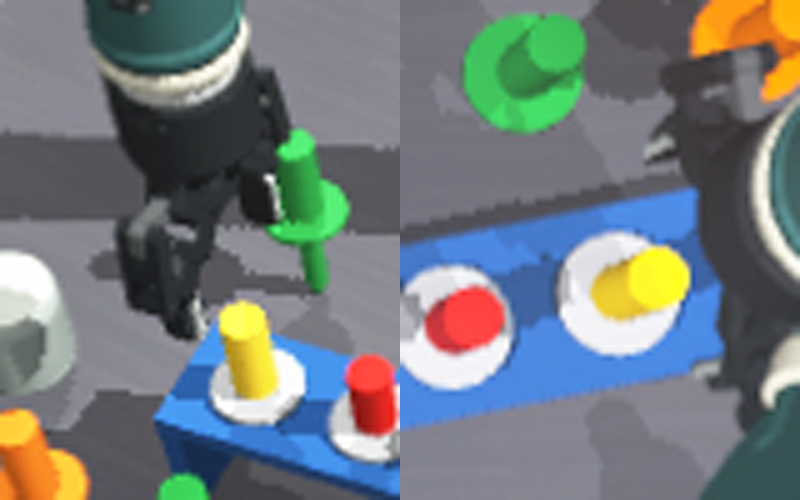

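```bash
python3 - <<'E'
from h import *
for a,b in (((165,147),(389.5,150.5)),((179.4,124.3),(399.5,194))): print(tri(a,b))
y=np.array([.985,.17,0]);c=np.array([.5425,-.2894,.166])
for z in (-.008,.005,.03):
  for s in (.043,-.043):
    X=c+[0,0,z]+y*s; print(z,s,proj("scene",X),proj("top",X))
E
```

```text
(array([ 0.58797618, -0.27237409,  0.20110507]), np.float64(0.0017853176643417806))
(array([ 0.49635304, -0.29017144,  0.19716338]), np.float64(0.0022462942139813195))
-0.008 0.043 [[165.84837793 154.70502143]] [[388.24892908 155.2608692 ]]
-0.008 -0.043 [[179.10131204 133.47182366]] [[396.84065254 193.37135534]]
0.005 0.043 [[165.06183775 151.83780534]] [[390.09859477 154.21631607]]
0.005 -0.043 [[178.47157532 130.5210603 ]] [[398.83690876 192.89590412]]
0.03 0.043 [[163.50742971 146.16583137]] [[393.81609962 152.11679293]]
0.03 -0.043 [[177.22871186 124.69141493]] [[402.85065123 191.93980859]]
```

```bash
python3 - <<'E'
from h import *
s=robot.read_state();q=s["ee_rot"];M=R.from_quat([q[1],q[2],q[3],q[0]]).as_matrix();c=s["tcp_pos"]
o=[]
for n,(x,y) in (('scene',(125,80)),('top',(340,120))):
    im=cv2.imread(f"pics/{n}2.png")[y:y+100,x:x+80]; im=cv2.resize(im,(400,500),interpolation=cv2.INTER_CUBIC)
    for z,col in ((.008,(0,255,255)),(-.005,(255,0,255)),(-.03,(255,255,0))):
      for sg in (1,-1):
        P=[c+M@np.array(v) for v in ([.011,sg*.0427,z],[-.011,sg*.0427,z],[-.011,sg*.057,z],[.011,sg*.057,z])]
        uv=((proj(n,P)-(x,y)+.5)*5-.5).round().astype(int)
        cv2.polylines(im,[uv],True,col,1)
    o.append(im)
cv2.imwrite("pics/c3.png",cv2.hconcat(o))
E
```

```text
(no output)
```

View pics/c3.png

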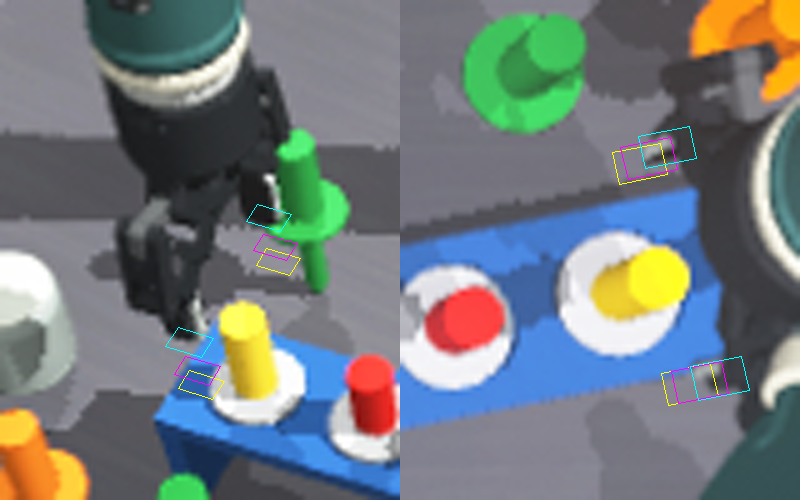

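send_rows([
  [0.1,-0.1,1],
  [0.1,-0.1,2],
  [0.1,-0.1,3],
  [0.1,-0.1,4],
  [0.1,-0.1,4.5],
  [0.1,-0.1,4.5],
  [0.1,-0.1,4.5],
  [0.1,-0.1,4.5],
], spin=[0,0,0,0,0,0,0,0])

```text
t: 4.45
tcp_pos: [0.5406, -0.288, 0.1193]
ee_rot: [0.0, 0.644, 0.765, 0.0]
ft_force: [0.4, 0.3, -0.1]
gripper_width: 0.0854
```

```bash
cat > look.py <<'E'
from h import *
import sys
def look(k,boxes):
    s=robot.read_state();q=s["ee_rot"];M=R.from_quat([q[1],q[2],q[3],q[0]]).as_matrix();c=s["tcp_pos"];w=s["gripper_width"]/2
    o=[]
    for n,(x,y) in boxes.items():
        im=robot.get_image(n)[:,:,::-1].copy(); cv2.imwrite(f"pics/{n}{k}.png",im)
        im=cv2.resize(im[y:y+100,x:x+80],(400,500),interpolation=cv2.INTER_CUBIC)
        for sg in (1,-1):
            P=[c+M@np.array(v) for v in ([.011,sg*w,.008],[-.011,sg*w,.008],[-.011,sg*(w+.0143),.008],[.011,sg*(w+.0143),.008])]
            cv2.polylines(im,[((proj(n,P)-(x,y)+.5)*5-.5).round().astype(int)],True,(255,0,255),1)
        o.append(im)
    cv2.imwrite(f"pics/c{k}.png",cv2.hconcat(o))
E
python3 - <<'E'
from look import *
rel([.541,-.2885,.119],9.8)
look(4,{'scene':(125,90),'top':(340,120)})
E
```

```text
t 4.45 tcp [ 0.5406 -0.288   0.1193] yang 9.84 tilt [-3.e-04  3.e-04 -1.e+00] F [ 0.4  0.3 -0.1] w 0.0854 q [-0.53  0.22  1.84 -0.    1.08 -0.7 ]
slide cm [-0.05  0.04  0.03] spin 0.04
```

View pics/c4.png

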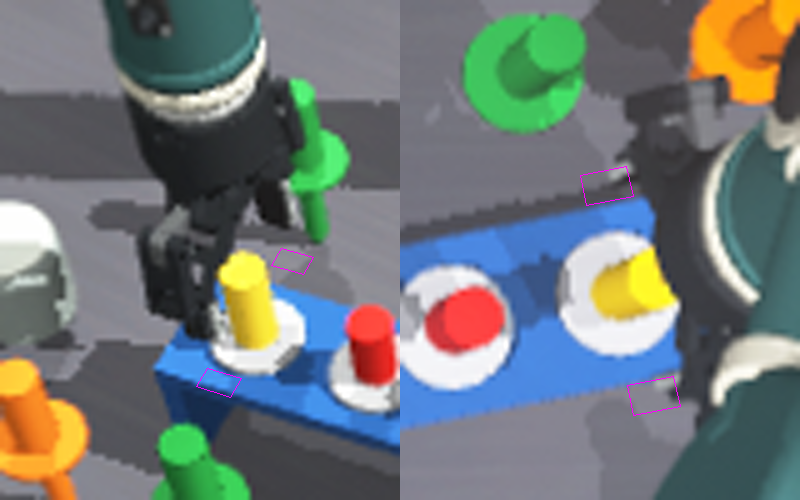

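send_rows([
  [0,0,0],
  [0,0,0],
  [0,0,0],
  [0,0,0],
  [0,0,0],
  [0,0,0],
], spin=[0,0,0,0,0,0], fingers=-0.1)

```text
t: 5.05
tcp_pos: [0.5403, -0.2878, 0.1191]
ee_rot: [0.0, 0.644, 0.765, -0.0]
ft_force: [0.2, -0.5, 0.4]
gripper_width: 0.0383
```

```bash
python3 - <<'E'
from look import *
rel([.541,-.2885,.119],9.8)
look(5,{'scene':(125,90),'top':(340,120)})
E
```

```text
t 5.05 tcp [ 0.5403 -0.2878  0.1191] yang 9.84 tilt [-0.  0. -1.] F [ 0.2 -0.5  0.4] w 0.0383 q [-0.53  0.22  1.84 -0.    1.08 -0.7 ]
slide cm [-0.08  0.06  0.01] spin 0.04
```

View pics/c5.png

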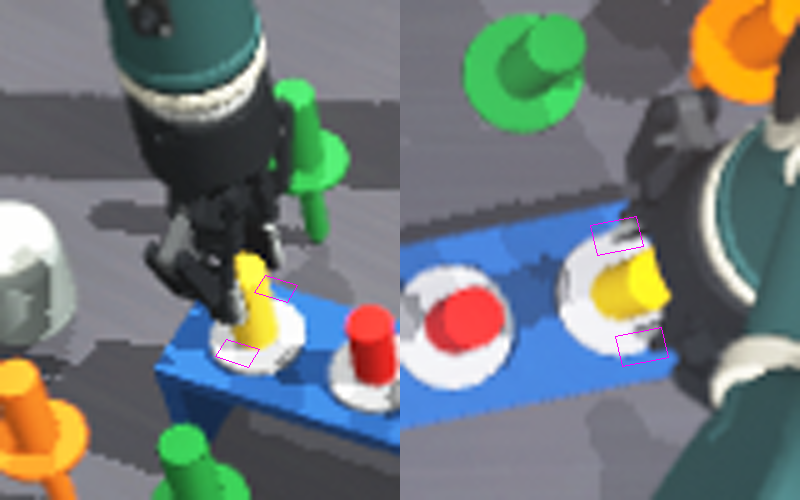

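send_rows([
  [-0.1,0,0.5],
  [-0.1,0,1.0],
  [-0.1,0,1.0],
  [-0.1,0,1.0],
], spin=[0,0,0,0])

```text
t: 5.48
tcp_pos: [0.5398, -0.2885, 0.1081]
ee_rot: [-0.001, 0.644, 0.765, -0.0]
ft_force: [0.3, -0.1, 0.5]
gripper_width: 0.0385
```

send_rows([
  [0,0,0],
  [0,0,0],
  [0,0,0],
  [0,0,0],
  [0,0,0],
  [0,0,0],
], spin=[0,0,0,0,0,0], fingers=-1)

```text
t: 5.98
tcp_pos: [0.5403, -0.2888, 0.109]
ee_rot: [-0.0, 0.644, 0.765, -0.0]
ft_force: [-1.0, -0.5, -0.5]
gripper_width: 0.0263
```

```bash
python3 - <<'E'
from look import *
rel([.541,-.2885,.119],9.8)
look(6,{'scene':(125,90),'top':(340,120)})
E
```

```text
t 5.9833 tcp [ 0.5403 -0.2888  0.109 ] yang 9.84 tilt [ 1.e-04 -2.e-04 -1.e+00] F [-1.  -0.5 -0.5] w 0.0263 q [-0.53  0.23  1.85 -0.    1.06 -0.7 ]
slide cm [ 0.02  0.07 -1.  ] spin 0.04
```

View pics/c6.png

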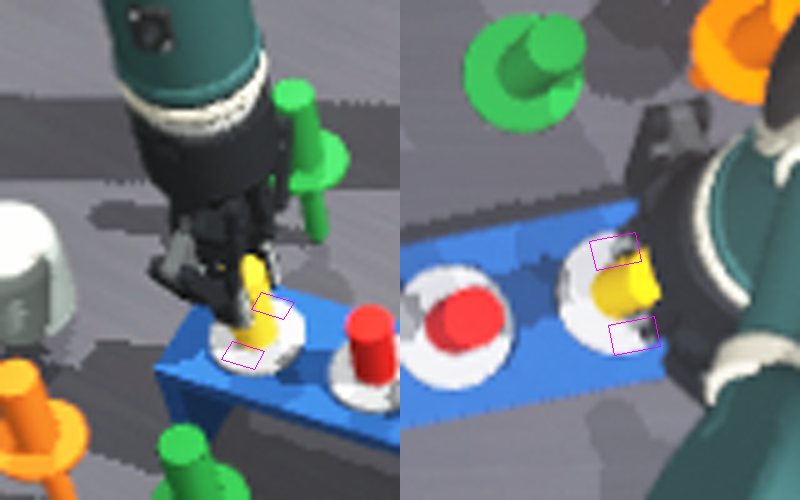

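send_rows([
  [0,0,-0.5],
  [0,0,-1],
  [0,0,-2],
  [0,0,-3],
  [0,0,-4],
  [0,0,-5],
  [0,0,-6],
  [0,0,-7],
  [0,0,-8],
  [0,0,-9],
  [0,0,-10],
  [0,0,-11],
  [0,0,-12],
  [0,0,-13],
  [0,0,-14],
  [0,0,-15],
  [0,0,-15],
  [0,0,-15],
  [0,0,-15],
], spin=[0,0,0,0,0,0,0,0,0,0,0,0,0,0,0,0,0,0,0])

```text
t: 7.67
tcp_pos: [0.5402, -0.2887, 0.2587]
ee_rot: [-0.0, 0.644, 0.765, -0.0]
ft_force: [0.7, 0.3, -2.8]
gripper_width: 0.0262
```

```bash
python3 - <<'E'
from look import *
rel([.547,.317,.26],9.8)
look(7,{'scene':(125,80),'top':(360,120)})
E
```

```text
t 7.6667 tcp [ 0.5402 -0.2887  0.2587] yang 9.84 tilt [ 5.e-04 -5.e-04 -1.e+00] F [ 0.7  0.3 -2.8] w 0.0262 q [-0.53  0.12  1.69  0.    1.33 -0.7 ]
slide cm [59.57 11.02 -0.11] spin 0.04
```

View pics/c7.png

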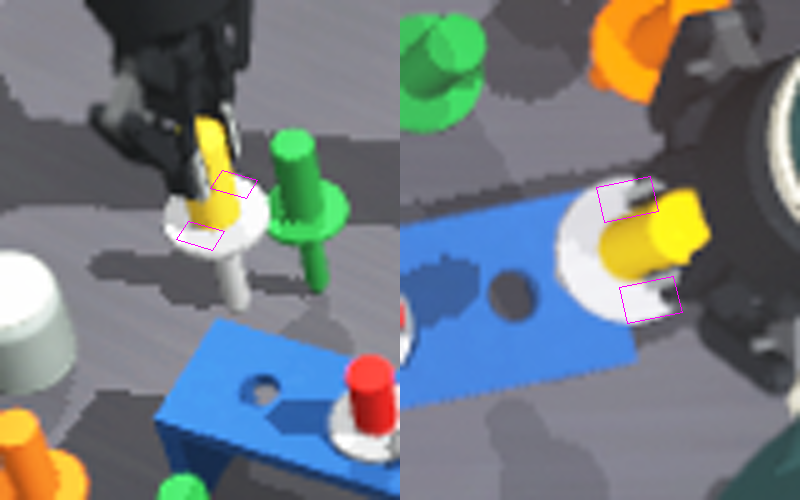

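send_rows([
  [0.5,0.1,0],
  [1.5,0.3,0],
  [3,0.6,0],
  [5,0.9,0],
  [7.5,1.4,0],
  [10,1.8,0],
  [12.5,2.3,0],
  [15,2.8,0],
  [17.5,3.2,0],
  [20,3.7,0],
  [22.5,4.2,0],
  [25,4.6,0],
  [27.5,5.1,0],
  [30,5.5,0],
  [32.5,6,0],
  [35,6.5,0],
  [37,6.8,0],
  [38.5,7.1,0],
  [39.5,7.3,0],
  [40,7.4,0],
], spin=[0,0,0,0,0,0,0,0,0,0,0,0,0,0,0,0,0,0,0,0])

```text
t: 9.43
tcp_pos: [0.5442, 0.1202, 0.259]
ee_rot: [-0.0, 0.643, 0.766, 0.0]
ft_force: [-0.4, 0.5, -2.7]
gripper_width: 0.026
```

send_rows([
  [0.5,0.1,0],
  [1.5,0.3,0],
  [3,0.6,0],
  [5,0.9,0],
  [7.5,1.4,0],
  [10,1.8,0],
  [12.5,2.3,0],
  [15,2.8,0],
  [17,3.1,0],
  [18.5,3.4,0],
  [19.3,3.6,0],
  [19.6,3.6,0],
  [19.6,3.6,0],
  [19.6,3.6,0],
  [19.6,3.6,0],
  [19.6,3.6,0],
  [19.6,3.6,0],
], spin=[0,0,0,0,0,0,0,0,0,0,0,0,0,0,0,0,0])

```text
t: 10.85
tcp_pos: [0.5471, 0.3164, 0.2592]
ee_rot: [0.0, 0.644, 0.765, 0.0]
ft_force: [-0.7, -0.5, -2.0]
gripper_width: 0.0266
```

```bash
python3 - <<'E'
from look import *
rel([.547,.317,.26],9.8)
look(8,{'scene':(310,170),'top':(80,120)})
o=[cv2.resize(cv2.imread(f"pics/{n}8.png")[y:y+100,x:x+80],(400,500),interpolation=cv2.INTER_CUBIC) for n,x,y in (('scene',320,170),('top',80,120))]
cv2.imwrite("pics/c8.png",cv2.hconcat(o))
E
```

```text
t 10.85 tcp [0.5471 0.3164 0.2592] yang 9.78 tilt [-1.e-04  1.e-04 -1.e+00] F [-0.7 -0.5 -2. ] w 0.0266 q [ 0.48  0.16  1.65 -0.    1.34  0.31]
slide cm [ 0.06 -0.   -0.08] spin -0.02
```

View pics/c8.png

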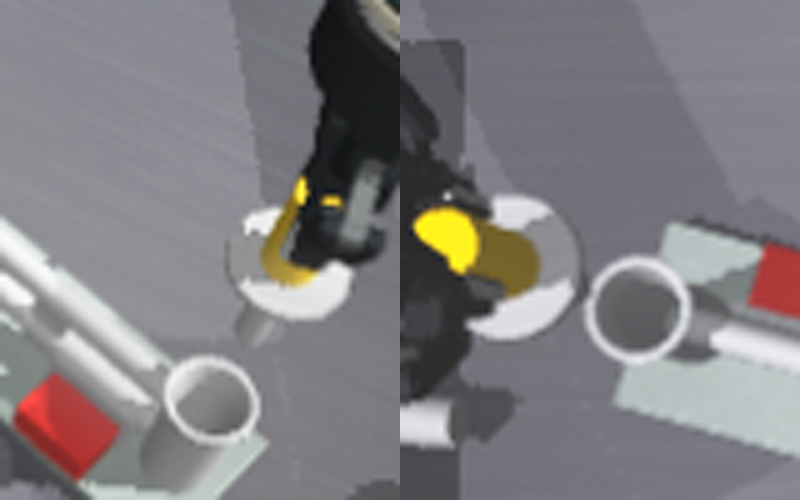

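```bash
python3 - <<'E'
from h import *
print(tri((378.2,222),(103.6,172.9)),atz("scene",(378.2,222),.246),atz("top",(103.6,172.9),.246))
print(atz("scene",(369.3,235.3),.17))
# expected outlines given pin upright at TCP xy
c=np.array([.5471,.3164,0]);t=np.linspace(0,2*np.pi,40)
for n,(x,y) in (('scene',(320,170)),('top',(80,120))):
    im=cv2.imread(f"pics/{n}8.png")[y:y+100,x:x+80];im=cv2.resize(im,(400,500),interpolation=cv2.INTER_CUBIC)
    for r,z,col in ((.029,.246,(255,0,255)),(.008,.17,(0,0,255)),(.026,.095,(255,0,0)),(.014,.306,(0,255,0))):
        cc=np.array([.547,.317,0]) if z==.095 else c
        P=cc+np.c_[r*np.cos(t),r*np.sin(t),0*t+z]
        cv2.polylines(im,[((proj(n,P)-(x,y)+.5)*5-.5).round().astype(int)],True,col,1)
    cv2.imwrite(f"pics/e_{n}.png",im)
cv2.imwrite("pics/e8.png",cv2.hconcat([cv2.imread("pics/e_scene.png"),cv2.imread("pics/e_top.png")]))
E
```

```text
(array([0.54722611, 0.31469793, 0.24670115]), np.float64(0.003970152220830559)) [0.54559151 0.31650043 0.246     ] [0.5480036  0.31300819 0.246     ]
[0.54220898 0.31430379 0.17      ]
```

View pics/e8.png

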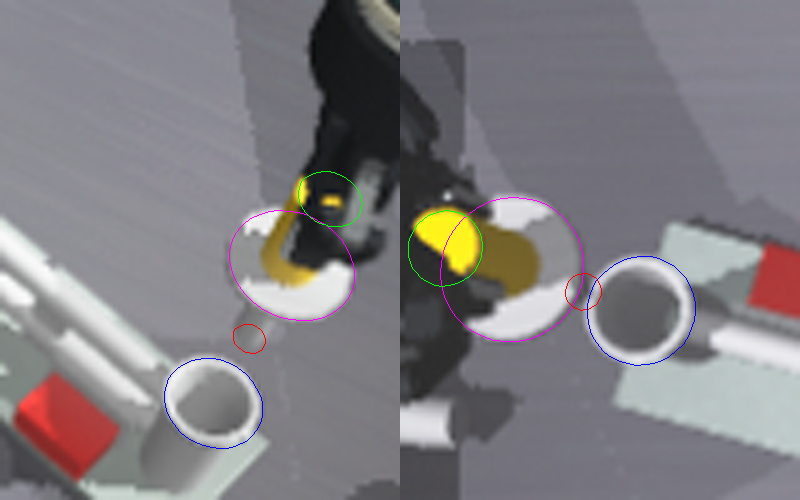

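send_rows([
  [0,0,0.5],
  [0,0,1.5],
  [0,0,2.5],
  [0,0,3.5],
  [0,0,4.5],
  [0,0,5.5],
  [0,0,6.5],
  [0,0,7],
  [0,0,7.5],
  [0,0,8],
  [0,0,8.5],
  [0,0,9],
  [0,0,9.5],
  [0,0,10],
  [0,0,10],
  [0,0,10],
], spin=[0,0,0,0,0,0,0,0,0,0,0,0,0,0,0,0])

```text
t: 12.28
tcp_pos: [0.5467, 0.317, 0.1586]
ee_rot: [-0.0, 0.644, 0.765, -0.0]
ft_force: [-0.6, 0.2, -2.2]
gripper_width: 0.0264
```

```bash
python3 - <<'E'
from look import *
rel([.547,.317,.114],9.8)
look(9,{'scene':(320,170),'top':(80,120)})
E
```

```text
t 12.2833 tcp [0.5467 0.317  0.1586] yang 9.84 tilt [-3.e-04 -8.e-04 -1.e+00] F [-0.6  0.2 -2.2] w 0.0264 q [ 0.49  0.22  1.76 -0.    1.16  0.31]
slide cm [-0.01  0.03  4.46] spin 0.04
```

View pics/c9.png

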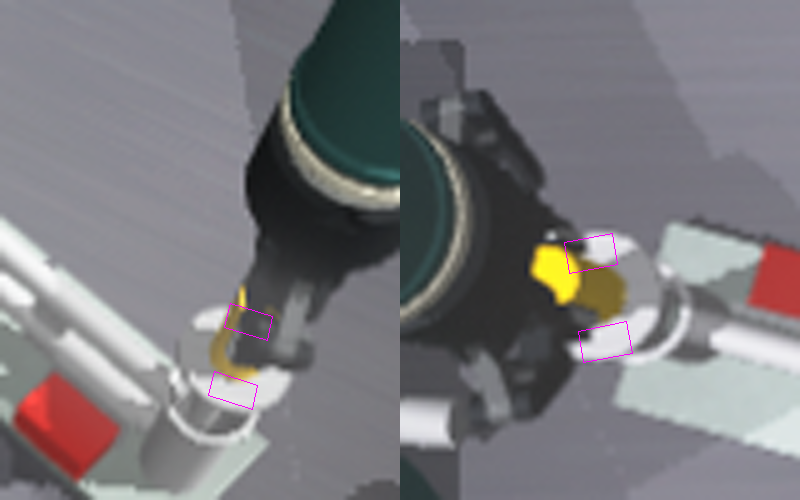

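send_rows([
  [0,0,0.5],
  [0,0,1],
  [0,0,1.5],
  [0,0,2],
  [0,0,2.5],
  [0,0,3],
  [0,0,3.4],
  [0,0,3.7],
  [0,0,4],
  [0,0,4.1],
  [0,0,4.1],
  [0,0,4.1],
], spin=[0,0,0,0,0,0,0,0,0,0,0,0])

```text
t: 13.38
tcp_pos: [0.5471, 0.3173, 0.1183]
ee_rot: [0.0, 0.644, 0.765, 0.0]
ft_force: [-0.0, 0.9, -2.2]
gripper_width: 0.0264
```

send_rows([
  [0,0,0.1],
  [0,0,0.2],
  [0,0,0.2],
  [0,0,0.2],
], spin=[0,0,0,0])

```text
t: 13.72
tcp_pos: [0.547, 0.3172, 0.1161]
ee_rot: [-0.0, 0.644, 0.765, 0.0]
ft_force: [-0.0, 0.8, -2.2]
gripper_width: 0.0262
```

send_rows([
  [0,0,0.1],
  [0,0,0.1],
  [0,0,0.2],
  [0,0,0.2],
], spin=[0,0,0,0])

```text
t: 14.05
tcp_pos: [0.547, 0.3172, 0.114]
ee_rot: [-0.0, 0.644, 0.765, 0.0]
ft_force: [0.1, 0.1, -2.6]
gripper_width: 0.026
```

send_rows([
  [0,0,0.1],
  [0,0,0.1],
  [0,0,0.1],
], spin=[0,0,0])

```text
t: 14.3
tcp_pos: [0.5471, 0.3173, 0.1139]
ee_rot: [0.0, 0.644, 0.765, 0.0]
ft_force: [-2.5, -1.1, 3.9]
gripper_width: 0.0262
```

The collar touched at TCP z 0.114, where I expected it. Next I'll release the pin.

send_rows([
  [0,0,0],
  [0,0,0],
  [0,0,0],
  [0,0,0],
  [0,0,0],
  [0,0,0],
], spin=[0,0,0,0,0,0], fingers=0.6)

```text
t: 14.8
tcp_pos: [0.547, 0.3172, 0.113]
ee_rot: [0.0, 0.644, 0.765, 0.0]
ft_force: [-0.4, -0.8, -0.7]
gripper_width: 0.0683
```

```bash
python3 - <<'E'
from look import *
rel([.547,.317,.114],9.8)
look(10,{'scene':(320,170),'top':(80,120)})
E
```

```text
t 14.8 tcp [0.547  0.3172 0.113 ] yang 9.84 tilt [ 0.  0. -1.] F [-0.4 -0.8 -0.7] w 0.0683 q [ 0.49  0.26  1.8  -0.    1.08  0.31]
slide cm [-0.02 -0.01 -0.1 ] spin 0.04
```

View pics/c10.png

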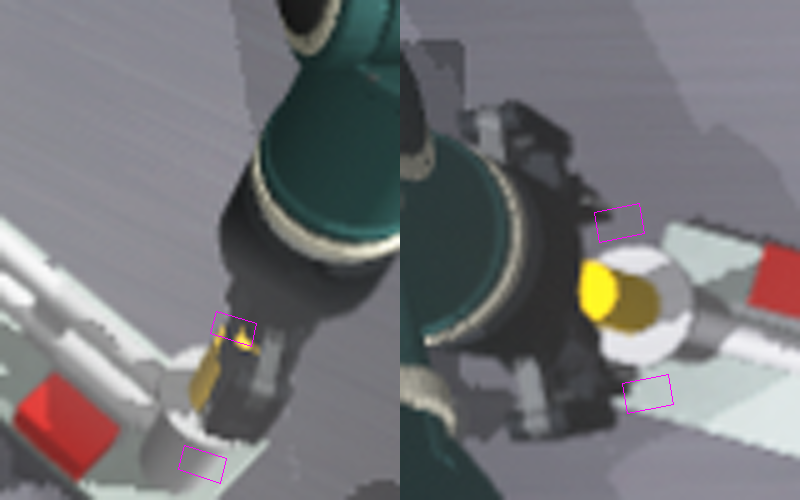

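Released with no residual load. I'll withdraw straight up, then back away so both cameras can see the pin.

send_rows([
  [0,0,-0.5],
  [0,0,-1.5],
  [0,0,-3],
  [0,0,-4.5],
  [0,0,-6],
  [0,0,-7.5],
  [0,0,-9],
  [0,0,-10.5],
  [0,0,-12],
  [0,0,-12],
  [0,0,-12],
], spin=[0,0,0,0,0,0,0,0,0,0,0])

```text
t: 15.82
tcp_pos: [0.5479, 0.3177, 0.2352]
ee_rot: [0.001, 0.644, 0.765, 0.002]
ft_force: [-0.8, -0.4, -0.5]
gripper_width: 0.0683
```

send_rows([
  [2,-1,0],
  [5,-2.5,0],
  [8,-4,0],
  [11,-5.5,0],
  [14,-7,0],
  [17,-8.5,0],
  [19,-9.5,0],
  [20,-10,0],
  [20,-10,0],
  [20,-10,0],
  [20,-10,0],
], spin=[0,0,0,0,0,0,0,0,0,0,0])

```text
t: 16.73
tcp_pos: [0.415, 0.4959, 0.2325]
ee_rot: [0.0, 0.644, 0.765, -0.001]
ft_force: [-0.5, 0.5, -0.7]
gripper_width: 0.0684
```

```bash
python3 - <<'E'
from look import *
rel([.547,.317,.26],9.8)
look(11,{'scene':(320,200),'top':(80,120)})
o=[]
t=np.linspace(0,2*np.pi,40);c=np.array([.547,.317,0])
for n,(x,y) in (('scene',(320,200)),('top',(80,120))):
    im=cv2.resize(cv2.imread(f"pics/{n}11.png")[y:y+100,x:x+80],(400,500),interpolation=cv2.INTER_CUBIC)
    for r,z,col in ((.029,.101,(255,0,255)),(.014,.161,(0,255,0))):
        P=c+np.c_[r*np.cos(t),r*np.sin(t),0*t+z]
        cv2.polylines(im,[((proj(n,P)-(x,y)+.5)*5-.5).round().astype(int)],True,col,1)
    o.append(im)
cv2.imwrite("pics/e11.png",cv2.hconcat(o))
for n in ("scene","top"):
    for tt in ("red_grip","black_grip"): print(n,tt,robot.boxes_of(n,tt)[:1])
E
```

```text
t 16.7333 tcp [0.415  0.4959 0.2325] yang 9.8 tilt [-1.3e-03 -3.0e-04 -1.0e+00] F [-0.5  0.5 -0.7] w 0.0684 q [ 0.84  0.2   1.65 -0.    1.3   0.67]
slide cm [-19.88   9.96  -2.72] spin -0.0
scene red_grip [{'xyz': [0.5319, -0.1972, 0.0947], 'score': 0.69}]
scene black_grip [{'xyz': [0.5211, -0.1257, 0.0954], 'score': 0.59}]
top red_grip [{'xyz': [0.5211, -0.2053, 0.0929], 'score': 0.73}]
top black_grip [{'xyz': [0.5083, -0.1246, 0.0962], 'score': 0.74}]
```

View pics/e11.png

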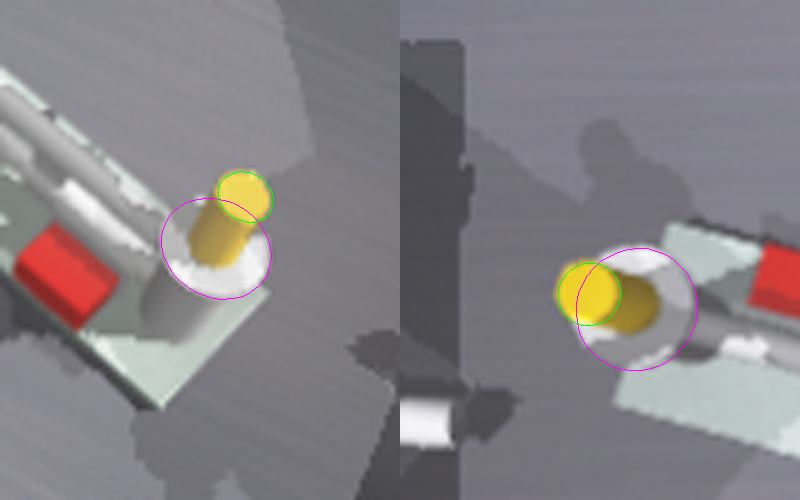

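View pics/scene11.png

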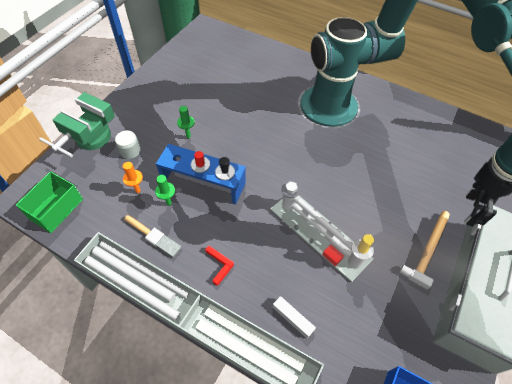

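The pin is seated at about scene (366,248), upright, with its grip and collar matching the predicted outlines to about 1 px. The red and black pins are still in the rack.

```bash
python3 -c "
from cell import robot
s=robot.read_state();print(s['t'],s['ft_force'].round(1),abs(s['qd']).max());print(robot.close_job())"
```

```text
17.0333 [ 0.6  0.1 -0.4] 0.004778079383118721
the job is handed in; nothing more can be done
None
```

The yellow pin is standing released in the open sleeve with its collar on the mouth. I handed the job in at about 17 s; no verdict was reported.

- **Placing:** I lifted the pin from the end hole of the rack and lowered it slowly into the sleeve. The collar met the rim at TCP z 0.114, the height I had calculated, with about 4 N of force. I then opened the gripper and moved clear.
- **Pin check:** in both cameras the pin matches the outline of an upright, fully seated pin to about 1 px, or 2–3 mm.
- **Other pins:** the networks place the red and black pins within about 4 mm of where they were at the start.
- **Robot:** the arm was still and the wrist force was within noise when I handed in.
- **One disagreement:** with the gripper open, and part closed at the pin, the fingertips looked about 20–30 mm higher in the pictures than the tool data gives. I gripped 10 mm lower than planned to allow for it, and the pin didn't slip. I didn't find the cause.

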